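Set the stand's support leg to its length mark and close the cam lever

TASK

The support leg of the cartridge repair stand has to be set to length: press the red release plunger right down to its stop and keep it down until the leg has sprung fully out, then push the leg back in until its red pointer stands at the black line of the yellow mark clip and hold it there for a moment with the orange cam lever still open. Then, keeping the leg at the mark, pinch the lever fully closed against the leg head and finish while holding, with the lever and the black thumb rest opposite still pinched between the fingers, because the leg's spring still pushes. Do not shift the mark clip or disturb the other things on the bench.

Things in the scene. Friction and masses are not known exactly. Their poses are not given: they have to be found in the camera images.
- stand: Grey base plate 270 x 140 x 8 mm, fixed, with an aluminium sleeve (46 mm wide, 47 mm high) out of which the steel leg slides. Origin on the worktop, on the leg's axis at the sleeve's mouth; x = direction in which the leg comes out, y across (thumb rest on +y; lever, scale and mark on -y), z up. A grey saddle 96 mm wide, 70 mm high stands at the rear (x = -104 mm).
- plunger_top (a point): Centre of the top of the red mushroom-headed release plunger (27 mm across) on the sleeve, 63 mm above the worktop at rest; it moves straight down. Nothing else on the stand is taller than 70 mm.
- release_plunger (a joint): Travel of the plunger, m: 0 up, 0.010 at its bottom stop. Spring 3 N at the top, 6 N at the stop. A latch frees the leg after 8 mm; the plunger comes back up when let go.
- leg (a joint): How far the leg is out, m: 0 parked and latched (start), 0.075 fully out. A spring of 7 to 10 N always pushes it outwards (stand +x); once unlatched it runs out in about half a second and does so again whenever let go. It can be pushed back to about 0.02 and does not latch there.
- leg_pointer (a point): Tip of the red pointer at the -y end of the leg's blue cross bar, over the scale. The cross bar (10 mm thick along the stand's x, 96 mm wide, from 24 to 70 mm above the worktop) is centred on the pointer along x; its outer face, 5 mm beyond the pointer along +x, is where the sides of the fingers can push the leg in.
- length_mark (a point): Middle of the black line on top of the yellow mark clip (10 x 18 mm) on the white scale, 60 mm to the -y side of the leg's axis; under the pointer when the leg is at length. The wanted leg value lies between 0.028 and 0.055. The clip sits stiffly on its scale.
- leg_grip (a point): Point in the leg head, 26 mm beyond the pointer along the stand's +x, 50 mm above the worktop. The head is 42 mm long along x from the cross bar's outer face and 64 mm high. The thumb rest's face is 14.5 mm to the +y side of this point; the lever's face 26.5 mm to the -y side open, 14.5 mm closed: 41 mm wide open, 29 mm closed. Free space of 35 mm or more beside both faces.
- thumb_rest: Black ribbed rubber pad on the +y side of the leg head, 36 x 30 mm (along x, z), 33 to 63 mm above the worktop; origin 2 mm inside its outer face, at the middle. It gives up to 2 mm under a firm pinch (about 1.3 mm at 20 N).
- cam_lever: Orange ribbed cam lever on the -y side of the leg head, 36 x 30 mm (along x, z), 33 to 63 mm above the worktop; origin 3 mm inside its outer face, at the middle. It slides along the stand's y: 23.5 mm to the -y side of leg_grip when open, 11.5 mm when fully closed at its stop. 4 N of friction, no spring: stays where it is left. Starts open (within 2 mm).
- cartridge: Black half toner cartridge, 84 x 268 x 49 mm, loose bystander at the right; origin under its middle.
- red_screwdriver: Red-handled screwdriver, 159 mm, loose bystander; origin under its middle.
- brush: Wooden-handled dust brush, 197 mm, loose bystander; origin under its middle.
- masking_roll: Beige roll of masking tape, 92 mm across, 48 mm high, loose bystander; origin under its middle.
- gear: Grey toothed gear, 34 mm across, 15 mm high, loose bystander; origin under its middle.

How it is judged (in metres and radians):
On the way, in this order (a step that is already met when the one before it is completed fails the run):
1. the release plunger is pressed to its stop (within 1.5 mm) and the leg has sprung out (60 mm or more) (value of joint release_plunger above 0.0085 m and value of joint leg above 0.06 m), for 0.1 s.
2. the leg is held with its pointer within 5 mm of the mark's line, the cam lever still open (moved less than 6 mm) (x of leg_pointer in the frame of length_mark between -0.005 and 0.005 m and y of cam_lever in the frame of leg_grip below -0.0175 m), for 0.3 s.
At the end, for the whole second after the job is handed in: The pointer is within 5 mm of the mark's line, the cam lever is closed to within 2.5 mm of its stop, and the fingers still press on both the lever and the thumb rest with more than 2 N each (x of leg_pointer in the frame of length_mark between -0.005 and 0.005 m and y of cam_lever in the frame of leg_grip above -0.014 m and contact force between the fingers and cam_lever above 2 N and contact force between the fingers and thumb_rest above 2 N); the arm keeps its last pose, push and grip.
It fails at once if the mark clip was shifted by more than 4 mm (distance of length_mark from where it was at the start of the episode above 0.004 m).
It fails at once if the cam lever was closed while the leg was more than 10 mm from the mark (y of cam_lever in the frame of leg_grip above -0.014 m and (x of leg_pointer in the frame of length_mark above 0.01 m or x of leg_pointer in the frame of length_mark below -0.01 m)).
It fails at once if a bystander was moved by more than 3 cm (distance of any of cartridge, red_screwdriver, brush, masking_roll, gear from where it was at the start of the episode above 0.03 m).
It also fails if it takes over 42 s, if anything falls off the work surface, if the arm or the gripper's body presses on something with over 40 N, if the wrist force passes 120 N, or if a joint passes its speed limit or range.

ROBOT

A 6-joint arm with a two-finger parallel gripper is mounted at the origin on a cart in front of the work surface, level with it; the furniture and walls round the work are solid. World frame = base frame: x ahead of the robot, y to its left, z up, the work surface at z = 0. Lengths are in mm, angles in degrees, forces in N, time in s.
With the tool pointing down it reaches from about 350 to 775 mm from the base axis. Payload 5.5 kg.
Tool frame: the origin (TCP) lies midway between the tips of the shut fingers; the grasp point (between the pads) lies 19 mm behind it; y points along the fingers, x is the direction in which the jaws open and shut, and the axes are right-handed (so a half turn about y gives the same grasp; the last joint's range is limited). The gripper opens to 85 mm and grips with 20 to 120 N. Pads are 22 mm wide; open, the fingers measure 114 mm over their backs; the gripper's body (76 mm by 85 mm) begins 54 mm behind the grasp point. The pads swing forward as they close: fully open they stand 13 mm farther back than shut.
Start: joints at [-85.29, 17.945, 2.641, 74.691, 0, 82.002], TCP at [126.484, -560.958, 231.323] pointing down, gripper open.
Joint ranges: [-158.12, 158.12], [-49.38, 96.58], [-58.88, 72.47], [-126.05, 133.96], [-84.25, 85.87], [-180, 180]. Speed limits (degrees/s): [147.25, 147.25, 180, 180, 180, 180].

INTERFACE

Orientations are given as a 3x3 rotation matrix whose columns are the frame's x, y, z axes.
In Python, from workcell import manip gives the robot as it stands.
- The arm moves only by the tool apply_moves, never from a script. Its argument "increments" is one flat list of numbers, 7 for each row, row after row: the shift along the tool's x, y, z in mm, then the turn, a rotation vector about the tool's x, y, z in degrees, then the finger opening in mm, from 0 to 85.4. In form: [x, y, z, ax, ay, az, hand, x, y, z, ax, ay, az, hand, ...]. A call has 1 to 20 rows; each row shifts and turns the pose as measured when the row begins, along the tool's axes as they then stand; what a row does not reach is not made up. A row lasts 1/8 s, in which the tool goes at most 62.5 mm and 10.7 degrees, less where a joint would pass 70% of its speed; a pose out of reach is approached as far as the arm can. A call with a gripper value outside its range is refused whole. The fingers move at their own pace and stop on an object; "grip_force" is the grip in N (left out, the last holds). Time passes only in rows, so rows that do not move let the fingers close. It gives the time, the measured TCP pose, the force and the opening at its end, in the units of the state.
- manip.get_obs(): the state, without advancing time (a new reading comes with each control period).
- manip.get_image(name): name is "scene" or "top"; returns the picture (400x640x3 uint8, red, green, blue); there is no depth.
- manip.camera_model(name): a dict with "fx", "fy", "cx", "cy" (pixels), "R" (3x3) and "t" (3): a world point X has camera coordinates R X + t. Camera axes: x right, y down, z forward; pixel columns grow to the right and rows downward; lengths in mm; the calibration is good to about 2 mm. A picture is of the moment at which its call begins. camera_model takes no time and is no camera call.
- manip.sign_off(): hands the job in, once; it reports no verdict.
The state is a dict: "time": time; "joints": joint angles; "joint_velocities": joint speeds; "joint_torque": joint torques, N m; "ee_pos": TCP position; "ee_rot": TCP orientation; "contact_force": force on the tool from outside, world axes, zero at the start; "wrist_torque": the same for the moment, N m; "finger_gap": finger opening in mm.
Only numpy, scipy, OpenCV 4.12 (cv2) and the standard library are available. Lean on these libraries where they do the work, as an engineer would, in place of code of your own. Each camera call takes 0.05 s, during which the arm holds its last target.

## Working session

There is one attempt and no reset: what is moved stays moved. The work goes in short steps, Python scripts to look and compute and a tool call to move; the robot and the scene stay as the last step left them, time stands still between calls to the robot, and variables do not carry over. Pictures are saved under pics/ and viewed, and the job is handed in when it is done.

Besides the shell and the picture viewer there is one more tool, called after "Emit:" as name(argument=value, ...) on one line, values as JSON. apply_moves: Moves the arm, as the interface text tells. Its arguments: {"type":"object","properties":{"increments":{"type":"array","items":{"type":"number"}},"grip_force":{"type":"number"}},"required":["increments"]}

```bash
mkdir -p pics
python3 - <<'E'
from workcell import manip
import cv2
for n in("scene","top"):
    im=manip.get_image(n); cv2.imwrite(f"pics/{n}0.png",im[:,:,::-1])
    print(n,manip.camera_model(n))
o=manip.get_obs();print({k:o[k] for k in("time","ee_pos","ee_rot","contact_force","finger_gap")})
E
```

```text
scene {'fx': 477.3341199096499, 'fy': 477.3341199096499, 'cx': 320.18853678844226, 'cy': 207.49069732239323, 'R': array([[ 0.91194695, -0.41004543,  0.01468018],
       [-0.17473263, -0.42048241, -0.89031627],
       [ 0.37124287,  0.8093561 , -0.45510596]]), 't': array([-453.78171876,  128.11488959, 1227.61796306])}
top {'fx': 515.1718151601108, 'fy': 515.1718151601108, 'cx': 311.95987486360326, 'cy': 205.53614727117503, 'R': array([[-1.73352289e-03, -9.99925109e-01,  1.21149489e-02],
       [-9.80099345e-01, -7.05922642e-04, -1.98506361e-01],
       [ 1.98500047e-01, -1.22179688e-02, -9.80024720e-01]]), 't': array([ -57.76679128,  465.52569343, 1867.95697856])}
{'time': 0.1, 'ee_pos': array([ 126.45847686, -560.45195734,  230.48066013]), 'ee_rot': array([[ 2.19988078e-01, -1.21026212e-04,  9.75502553e-01],
       [-9.75501176e-01,  1.65738062e-03,  2.19987974e-01],
       [-1.64340334e-03, -9.99998619e-01,  2.46542765e-04]]), 'contact_force': array([ 0.75447654, -0.47577823, -0.32774535]), 'finger_gap': 85.37967002520071}
```

View pics/scene0.png

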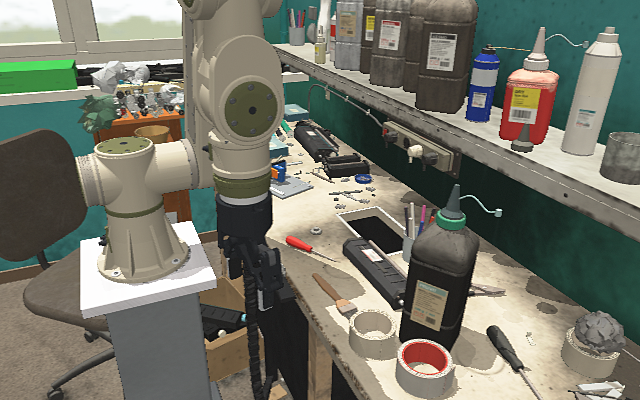

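View pics/top0.png

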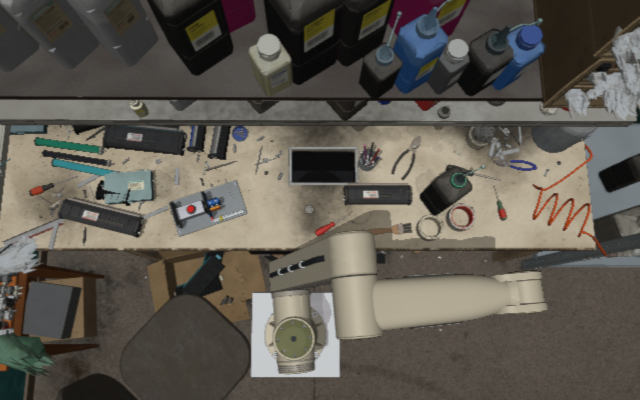

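Run:
```python
import cv2
a=cv2.imread("pics/top0.png")[165:245,150:260]; cv2.imwrite("pics/topc.png",cv2.resize(a,None,fx=7,fy=7,interpolation=cv2.INTER_CUBIC))
a=cv2.imread("pics/scene0.png")[110:240,250:400]; cv2.imwrite("pics/scenec.png",cv2.resize(a,None,fx=5,fy=4.6,interpolation=cv2.INTER_CUBIC))
```

```text
(no output)
```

View pics/topc.png

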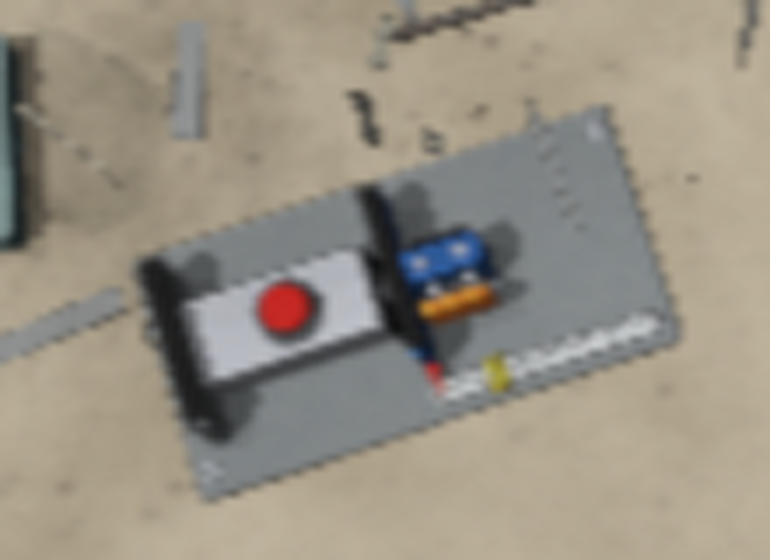

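View pics/scenec.png

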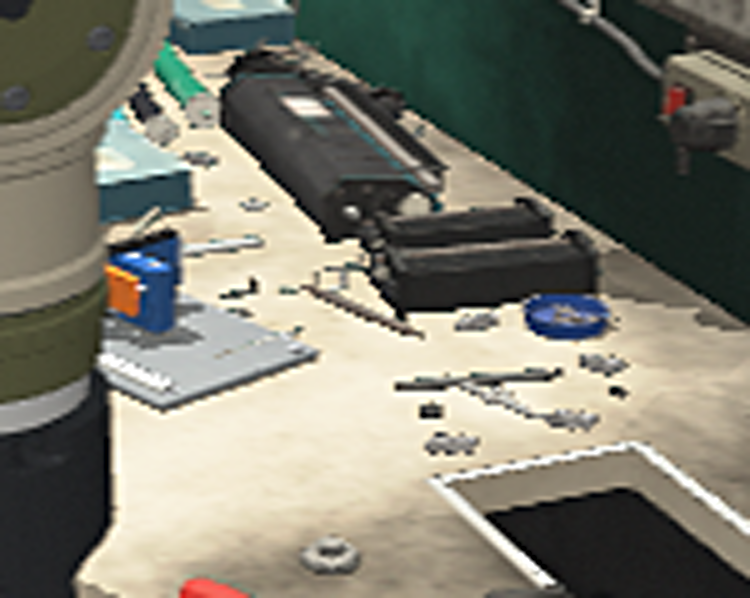

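```bash
cat > h.py <<'E'
import numpy as np, cv2
from workcell import manip
def ray(n,u,v,z):
    c=manip.camera_model(n);R=np.array(c["R"]);t=np.array(c["t"])
    d=R.T@np.array([(u-c["cx"])/c["fx"],(v-c["cy"])/c["fy"],1]);o=-R.T@t
    return o+d*(z-o[2])/d[2]
def proj(n,X):
    c=manip.camera_model(n);p=c["R"]@np.array(X)+c["t"]
    return np.array([c["fx"]*p[0]/p[2]+c["cx"],c["fy"]*p[1]/p[2]+c["cy"]])
E
python3 - <<'E'
from h import *
im=cv2.imread("pics/top0.png").astype(float)
x0,y0,x1,y1=150,165,260,245
roi=im[y0:y1,x0:x1];b,g,r=roi[...,0],roi[...,1],roi[...,2]
def cen(w,z,name,box=None):
    w=np.clip(w,0,None)
    if box: m=np.zeros_like(w);m[box[1]-y0:box[3]-y0,box[0]-x0:box[2]-x0]=1;w=w*m
    yy,xx=np.mgrid[y0:y1,x0:x1];u=(w*xx).sum()/w.sum();v=(w*yy).sum()/w.sum()
    print(name,u,v,ray("top",u,v,z).round(1));return u,v
red=np.where((r>130)&(g<90)&(b<90),1,0)
cen(red,62,"plunger",(182,200,200,216))
red2=np.clip(r-np.maximum(g,b)-40,0,None)
cen(red2,20,"pointer z20",(205,213,216,224))
# print the pixel table
for v in range(214,224): print(v,[tuple(int(k) for k in im[v,u,::-1]) for u in range(208,225)])
hsv=cv2.cvtColor(im.astype(np.uint8),cv2.COLOR_BGR2HSV)[y0:y1,x0:x1]
m=((hsv[...,1]<50)&(hsv[...,0]>85)).astype(np.uint8)
m=((r-b)<18).astype(np.uint8)
m=cv2.morphologyEx(m,cv2.MORPH_OPEN,np.ones((3,3)))
n,l,s,c=cv2.connectedComponentsWithStats(m);i=1+np.argmax(s[1:,4]);print(s[i])
cs,_=cv2.findContours((l==i).astype(np.uint8),cv2.RETR_EXTERNAL,cv2.CHAIN_APPROX_NONE)
h=cv2.convexHull(max(cs,key=len)).reshape(-1,2)+[x0,y0]
P=np.array([ray("top",u,v,8)[:2] for u,v in h],np.float32)
print(cv2.minAreaRect(P),cv2.boxPoints(cv2.minAreaRect(P)))
E
```

```text
plunger 190.0 208.5 [451.  390.1  62. ]
pointer z20 211.55154639175257 217.5979381443299 [424.6 317.7  20. ]
214 [(66, 71, 77), (36, 45, 56), (19, 29, 45), (23, 32, 46), (55, 59, 64), (73, 76, 77), (75, 78, 79), (81, 84, 86), (106, 111, 112), (125, 131, 133), (128, 134, 135), (129, 135, 136), (128, 134, 133), (127, 132, 132), (128, 133, 134), (128, 133, 135), (129, 134, 136)]
215 [(100, 117, 138), (61, 87, 118), (25, 44, 71), (22, 32, 50), (53, 58, 63), (72, 76, 77), (80, 83, 83), (100, 104, 105), (121, 125, 127), (129, 134, 136), (130, 134, 135), (131, 135, 130), (130, 131, 110), (117, 117, 93), (122, 124, 120), (128, 131, 132), (139, 143, 144)]
216 [(122, 129, 134), (94, 103, 112), (57, 59, 75), (57, 36, 54), (65, 52, 60), (73, 74, 76), (99, 102, 104), (115, 119, 121), (124, 128, 130), (128, 132, 133), (132, 133, 123), (144, 140, 95), (139, 132, 65), (135, 129, 78), (164, 163, 149), (167, 169, 169), (148, 151, 152)]
217 [(127, 133, 135), (123, 127, 130), (117, 95, 98), (148, 54, 56), (137, 49, 50), (89, 70, 71), (101, 103, 104), (120, 123, 125), (128, 131, 133), (124, 126, 128), (1
[... 1382 characters left out ...]
127, 130, 129), (129, 133, 133), (130, 134, 135), (127, 131, 133), (124, 129, 130), (124, 126, 125), (121, 121, 116), (124, 121, 111), (150, 143, 127), (170, 161, 140), (174, 164, 143)]
223 [(130, 134, 135), (130, 135, 136), (129, 133, 135), (128, 134, 135), (131, 136, 137), (131, 135, 135), (128, 132, 133), (127, 131, 132), (127, 130, 129), (123, 124, 120), (117, 115, 108), (148, 140, 125), (172, 162, 142), (172, 161, 140), (174, 163, 141), (179, 168, 145), (180, 170, 147)]
[  19   15   78   56 2479]
((465.662841796875, 337.3995361328125), (142.36370849609375, 270.16925048828125), 19.42566680908203) [[353.60617 441.1204 ]
 [443.46005 186.33084]
 [577.7195  233.67868]
 [487.86563 488.46823]]
```

Run:
```python
from h import *
im=cv2.imread("pics/top0.png").astype(float);b,g,r=im[...,0],im[...,1],im[...,2]
w=np.clip((r+g)/2-b-12,0,None);m=np.zeros_like(w);m[214:222,217:224]=1;w*=m
yy,xx=np.mgrid[:400,:640];u=(w*xx).sum()/w.sum();v=(w*yy).sum()/w.sum()
ex=np.array([.333,-.943,0]);ey=np.array([.943,.333,0])
pl=ray("top",190,208.5,62)
for z in(12,16,20):
  M=ray("top",u,v,z);print("mark",z,u,v,M.round(1),"rel plunger",(M-pl)@ex,(M-pl)@ey)
for z in (16,20,40):
  p=ray("top",211.7,219,z);print("ptr",z,p.round(1),(p-pl)@ex,(p-pl)@ey)
for (a,c) in [(460,180),(440,205),(428,228),(460,216),(400,228)]: print(a,c,ray("top",a,c,0).round())
for n in("scene","top"):
  c=manip.camera_model(n);print(n,(-c["R"].T@c["t"]).round())
```

```text
mark 12 220.56519396551724 217.90894396551724 [424.9 285.3  12. ] rel plunger 90.1337965838007 -59.57211350751449
mark 16 220.56519396551724 217.90894396551724 [424.2 284.6  16. ] rel plunger 90.52846849759119 -60.4648756558937
mark 20 220.56519396551724 217.90894396551724 [423.5 284.   20. ] rel plunger 90.92314041138157 -61.357637804272876
ptr 16 [420.  317.7  16. ] 57.98990283041363 -53.39501186246305
ptr 20 [419.3 316.9  20. ] 58.452798574564895 -54.30259744199936
ptr 40 [415.8 313.2  40. ] 60.767277295321165 -58.8405253396807
460 180 [ 576. -631.    0.]
440 205 [ 477. -548.    0.]
428 228 [ 389. -498.    0.]
460 216 [ 435. -622.    0.]
400 228 [ 389. -392.    0.]
scene [  -20. -1126.   679.]
top [  85.  -35. 1924.]
```

Emit:
apply_moves(increments=[-60,0,0,0,0,0,85,-60,0,0,0,0,0,40,-4,0,60,0,-8,0,0,-4,0,60,0,-8,0,0,-4,0,60,0,-8,0,0,-4,0,60,0,-8,0,0,-4,0,60,0,-8,0,0,-4,0,60,0,-8,0,0,-4,0,60,0,-8,0,0,-4,0,60,0,-8,0,0,-4,0,60,0,-8,0,0,-4,0,60,0,-8,0,0,-4,0,60,0,-8,0,0,0,0,0,0,0,0,0])

```text
time: 1.85
ee_pos: [426.2, 78.3, 227.0]
ee_rot: [[0.973, -0.002, -0.229], [0.229, 0.011, 0.973], [0.0, -1.0, 0.011]]
contact_force: [0.1, -0.3, -0.4]
finger_gap: 0.1
```

Emit:
apply_moves(increments=[0,0,0,0.6,-6.2,0,0,25,0,57,0,0,0,0,25,0,57,0,0,0,0,25,0,57,0,0,0,0,25,0,57,0,0,0,0,25,0,57,0,0,0,0,0,0,0,0,0,0,0])

```text
time: 2.72
ee_pos: [455.4, 389.9, 230.0]
ee_rot: [[0.947, -0.005, -0.32], [0.32, 0.017, 0.947], [0.001, -1.0, 0.018]]
contact_force: [-0.6, -0.4, 0.3]
finger_gap: 0.3
```

Emit:
apply_moves(increments=[-4,50,1.5,-1,-0.7,0,0,0,50,0,0,0,0,0,0,40,0,0,0,0,0,0,0,0,0,0,0,0])

```text
time: 3.22
ee_pos: [453.8, 385.5, 86.0]
ee_rot: [[0.946, 0.002, -0.326], [0.326, -0.002, 0.946], [0.001, -1.0, -0.003]]
contact_force: [0.6, -0.5, -0.3]
finger_gap: 0.3
```

Run:
```python
from h import *
for n in("scene","top"):
    im=manip.get_image(n); cv2.imwrite(f"pics/{n}1.png",im[:,:,::-1])
a=cv2.imread("pics/scene1.png")[120:260,190:350]; a=cv2.resize(a,None,fx=5,fy=4,interpolation=cv2.INTER_CUBIC);cv2.imwrite("pics/s1c.png",a)
a=cv2.imread("pics/top1.png")[165:265,150:260]; cv2.imwrite("pics/t1c.png",cv2.resize(a,None,fx=5,fy=5,interpolation=cv2.INTER_CUBIC))
```

```text
(no output)
```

View pics/s1c.png

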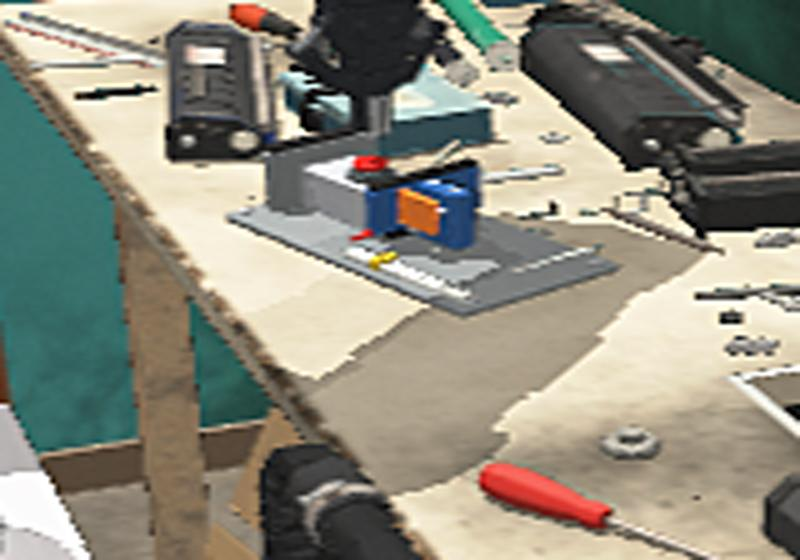

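View pics/t1c.png

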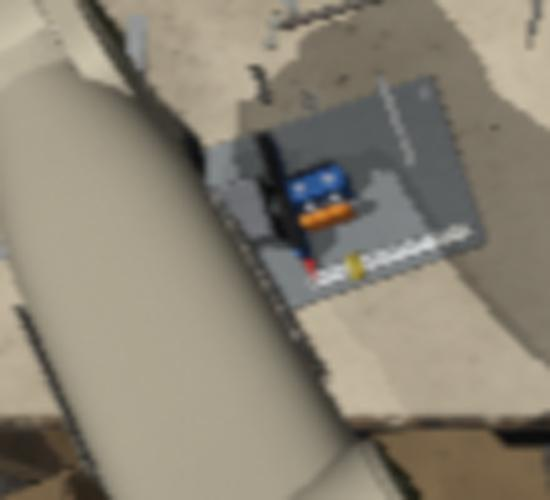

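```bash
cat >> h.py <<'E'
def tri(pa,pb):
    A=[];B=[]
    for n,(u,v) in(("top",pa),("scene",pb)):
        c=manip.camera_model(n);P=np.diag([1,1,1])@np.array([[c["fx"],0,c["cx"]],[0,c["fy"],c["cy"]],[0,0,1]])@np.c_[c["R"],c["t"]]
        A.append(P)
    X=cv2.triangulatePoints(A[0],A[1],np.array(pa,float).reshape(2,1),np.array(pb,float).reshape(2,1)).ravel();return X[:3]/X[3]
def wcen(w,box):
    x0,y0,x1,y1=box;w=np.clip(w[y0:y1,x0:x1],0,None);yy,xx=np.mgrid[y0:y1,x0:x1]
    return (w*xx).sum()/w.sum(),(w*yy).sum()/w.sum()
def yel(im): im=im.astype(float);return np.minimum(im[...,0],im[...,1])-im[...,2]-40
def red(im): im=im.astype(float);return im[...,0]-np.maximum(im[...,1],im[...,2])-50
EX=np.array([.333,-.943,0]);EY=np.array([.943,.333,0])
E
python3 - <<'E'
from h import *
s=cv2.imread("pics/scene1.png")[:,:,::-1];t=cv2.imread("pics/top1.png")[:,:,::-1];t0=cv2.imread("pics/top0.png")[:,:,::-1]
ms=wcen(yel(s),(260,180,275,190));mt=wcen(yel(t),(216,212,226,224))
ps=wcen(red(s),(257,175,267,182));pt=wcen(red(t),(205,211,217,224))
hs=wcen(red(s),(258,156,270,166))
M=tri(mt,ms);P=tri(pt,ps);H=tri((190,208.5),hs)
print(ms,mt,M,"\n",ps,pt,P,"\n",hs,H)
print("ptr-mark",(P-M)@EX,(P-M)@EY,"plunger-mark",(H-M)@EX,(H-M)@EY)
for z in(16,): print(ray("scene",*ms,z),ray("top",*mt,z))
print(ray("scene",*hs,59),manip.get_obs()["ee_pos"])
E
```

```text
(np.float64(265.96604688763136), np.float64(184.27809215844786)) (np.float64(220.6106442577031), np.float64(217.99159663865547)) [424.53528703 284.73754145  13.92836634] 
 (np.float64(262.0268987341772), np.float64(178.31012658227849)) (np.float64(211.52597402597402), np.float64(217.54545454545453)) [423.2680722  317.40670465  23.15992623] 
 (np.float64(263.19367588932806), np.float64(160.24189723320157)) [451.8251736  391.05800533  57.92737579]
ptr-mark -31.229003436232187 9.683847765014903 plunger-mark -91.17266521274658 61.13907751087457
[423.54276463 280.36580596  16.        ] [423.85058357 284.45782429  16.        ]
[451.00068078 388.43897541  59.        ] [456.43177081 387.62819535  90.04783428]
```

Emit:
apply_moves(increments=[0,0,0,0,0,0,0])

```text
time: 3.45
ee_pos: [458.1, 387.9, 92.4]
ee_rot: [[0.946, 0.011, -0.325], [0.325, 0.004, 0.946], [0.012, -1.0, -0.0]]
contact_force: [0.5, 0.3, 1.5]
finger_gap: -0.0
```

Run:
```python
from h import *
for i in range(3):
  o=manip.get_obs();print(o["time"],o["ee_pos"],o["joint_velocities"].round(2) if hasattr(o["joint_velocities"],"round") else o["joint_velocities"])
```

```text
3.45 [458.0587997  387.89574991  92.41102895] [-0.75 -0.58  0.28  0.55 -0.14  0.01]
3.45 [458.0587997  387.89574991  92.41102895] [-0.75 -0.58  0.28  0.55 -0.14  0.01]
3.45 [458.0587997  387.89574991  92.41102895] [-0.75 -0.58  0.28  0.55 -0.14  0.01]
```

Emit:
apply_moves(increments=[-5.5,15,4,0,0,0.6,0,0,0,0,0,0,0,0,0,0,0,0,0,0,0])

```text
time: 3.82
ee_pos: [453.2, 391.2, 79.8]
ee_rot: [[0.946, 0.005, -0.325], [0.325, 0.003, 0.946], [0.006, -1.0, 0.001]]
contact_force: [-0.6, 0.4, -0.1]
finger_gap: -0.1
```

Emit:
apply_moves(increments=[-1,14,0,0,0,0,0,0,7,0,0,0,0,0,0,5,0,0,0,0,0])

```text
time: 4.2
ee_pos: [452.6, 391.3, 54.1]
ee_rot: [[0.946, 0.007, -0.325], [0.325, 0.004, 0.946], [0.008, -1.0, 0.001]]
contact_force: [-0.5, -0.7, 6.1]
finger_gap: -0.3
```

Emit:
apply_moves(increments=[0,2.5,0,0,0,0,0,0,2,0,0,0,0,0,0,2,0,0,0,0,0,0,2,0,0,0,0,0])

```text
time: 4.7
ee_pos: [452.7, 391.4, 52.9]
ee_rot: [[0.945, 0.011, -0.326], [0.326, 0.005, 0.945], [0.012, -1.0, 0.001]]
contact_force: [-4.5, -3.5, 16.7]
finger_gap: 0.0
```

Run:
```python
from h import *
for n in("scene","top"):
    im=manip.get_image(n); cv2.imwrite(f"pics/{n}2.png",im[:,:,::-1])
o=manip.get_obs();print(o["contact_force"],o["ee_pos"])
a=cv2.imread("pics/scene2.png")[120:220,220:330]; a=cv2.resize(a,None,fx=5,fy=5,interpolation=cv2.INTER_CUBIC);cv2.imwrite("pics/s2c.png",a)
```

```text
[-4.59626649 -3.95358328 17.51893722] [452.6623955  391.34912239  52.91470939]
```

View pics/s2c.png

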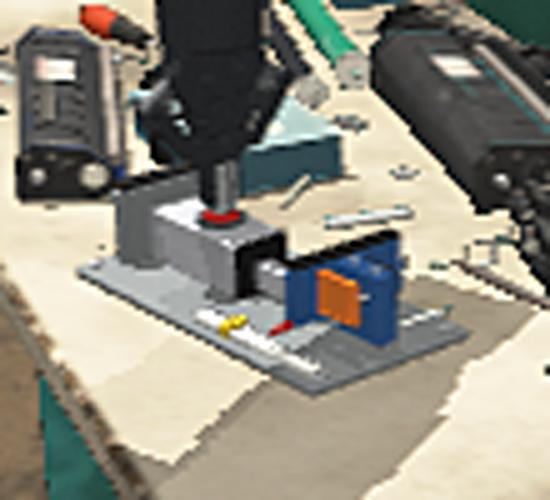

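Emit:
apply_moves(increments=[0,2,0,0,0,0,0,0,2,0,0,0,0,0])

```text
time: 5.05
ee_pos: [452.7, 391.4, 52.9]
ee_rot: [[0.945, 0.014, -0.326], [0.326, 0.006, 0.945], [0.015, -1.0, 0.001]]
contact_force: [-4.9, -3.9, 17.5]
finger_gap: -0.1
```

Run:
```python
from h import *
s=cv2.imread("pics/scene2.png")[:,:,::-1];t=cv2.imread("pics/top2.png")[:,:,::-1]
ms=wcen(yel(s),(260,178,275,190));mt=wcen(yel(t),(216,212,226,224))
ps=wcen(red(s),(271,180,284,190));
mm=red(t)[195:235,215:250];i=np.unravel_index(mm.argmax(),mm.shape);print(mm.max(),i)
pt=wcen(red(t),(225,205,242,228))
M=tri(mt,ms);P=tri(pt,ps)
print(ms,mt,M,"\n",ps,pt,P);print((P-M)@EX,(P-M)@EY)
o=manip.get_obs();print(o["contact_force"],o["ee_pos"])
cv2.imwrite("pics/t2c.png",cv2.resize(np.ascontiguousarray(t[165:265,150:260,::-1]),None,fx=5,fy=5,interpolation=cv2.INTER_CUBIC))
```

```text
31.0 (np.int64(5), np.int64(22))
(np.float64(265.9527302363488), np.float64(184.2836185819071)) (np.float64(220.6112676056338), np.float64(218.0056338028169)) [424.48517941 284.73497295  13.91728125] 
 (np.float64(275.8633540372671), np.float64(185.06211180124222)) (np.float64(230.22222222222223), np.float64(211.0)) [448.57292118 248.49433404  22.35441635]
42.196140500545695 10.646607731401257
[-4.85058997 -3.86955717 17.53015963] [452.66471494 391.3991234   52.91017277]
```

View pics/t2c.png

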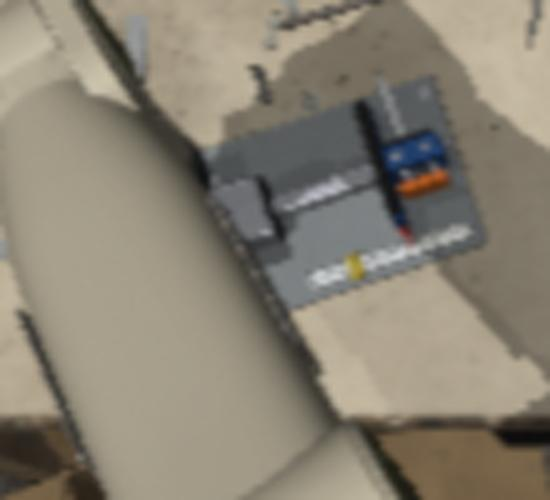

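Emit:
apply_moves(increments=[0,-30,0,0,0,0,0,0,-40,0,0,0,0.8,66,0,0,-50,0,0,0,66,0,0,-55,0,0,0,66,0,0,-45,0,0,0,66,0,0,-4,0,0,0,66,0,0,0,0,0,0,66])

```text
time: 5.92
ee_pos: [502.4, 242.3, 121.3]
ee_rot: [[0.944, -0.001, -0.329], [0.329, 0.001, 0.944], [-0.001, -1.0, 0.001]]
contact_force: [-0.3, -0.1, 0.3]
finger_gap: 66.1
```

Emit:
apply_moves(increments=[1,30,-2.5,0,0,0,66,0,0,0,0,0,0,66,0,0,0,0,0,0,66])

```text
time: 6.3
ee_pos: [503.5, 243.2, 91.1]
ee_rot: [[0.943, -0.001, -0.332], [0.332, 0.002, 0.943], [-0.001, -1.0, 0.002]]
contact_force: [-0.4, 1.1, 0.5]
finger_gap: 66.3
```

Run:
```python
from h import *
for n in("scene","top"):
    im=manip.get_image(n); cv2.imwrite(f"pics/{n}3.png",im[:,:,::-1])
o=manip.get_obs();print(o["contact_force"],o["ee_pos"])
a=cv2.imread("pics/scene3.png")[110:220,220:330]; a=cv2.resize(a,None,fx=5,fy=5,interpolation=cv2.INTER_CUBIC);cv2.imwrite("pics/s3c.png",a)
```

```text
[-0.13855295  0.10571862  0.5827588 ] [503.41832165 242.99534152  91.14886487]
```

View pics/s3c.png

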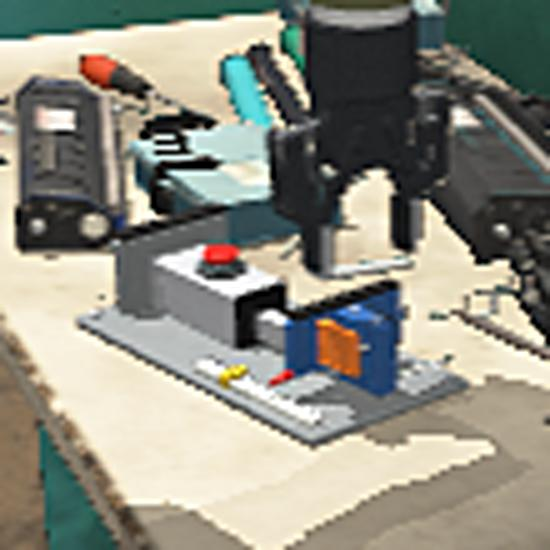

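Run:
```python
from h import *
s=cv2.imread("pics/scene3.png")[:,:,::-1].astype(float);t=cv2.imread("pics/top2.png")[:,:,::-1].astype(float)
def org(i): return ((i[...,0]>150)&(i[...,0]-i[...,2]>90)&(i[...,1]>50)&(i[...,1]<.75*i[...,0])).astype(float)
os=wcen(org(s),(278,165,300,190)); ot=wcen(org(t),(225,195,242,208))
print(os,ot)
G=np.array([504,240.1,50])
L=G-26.5*EY; L[2]=48; print("lever face centre pred scene",proj("scene",L))
L2=G-23.5*EY; L2[2]=62; print("lever top pred",proj("top",L2))
tip=manip.get_obs()["ee_pos"]; R=manip.get_obs()["ee_rot"]
for sg in(-33,33):
  q=tip+R[:,0]*sg-R[:,1]*8; print("finger tip",proj("scene",q))
```

```text
(np.float64(287.4428571428571), np.float64(179.22857142857143)) (np.float64(234.54545454545453), np.float64(200.63636363636363))
lever face centre pred scene [286.43379068 178.44978331]
lever top pred [233.29920181 200.33122542]
finger tip [284.13277193 164.17237013]
finger tip [299.43689079 159.25342663]
```

Emit:
apply_moves(increments=[0,15,-6,0,0,0,66,0,15,0,0,0,0,66,0,15,0,0,0,0,66,0,8,0,0,0,0,66,0,0,0,0,0,0,66])

```text
time: 7.02
ee_pos: [505.3, 237.2, 34.7]
ee_rot: [[0.943, -0.001, -0.332], [0.332, 0.002, 0.943], [-0.001, -1.0, 0.002]]
contact_force: [0.8, 0.2, 1.1]
finger_gap: 65.7
```

Run:
```python
from h import *
for n in("scene","top"):
    im=manip.get_image(n); cv2.imwrite(f"pics/{n}4.png",im[:,:,::-1])
o=manip.get_obs();print(o["contact_force"],o["ee_pos"])
a=cv2.imread("pics/scene4.png")[110:220,220:330]; a=cv2.resize(a,None,fx=5,fy=5,interpolation=cv2.INTER_CUBIC);cv2.imwrite("pics/s4c.png",a)
```

```text
[ 0.26708415 -0.13334054 -0.08865631] [505.90641261 237.46590876  35.63184407]
```

View pics/s4c.png

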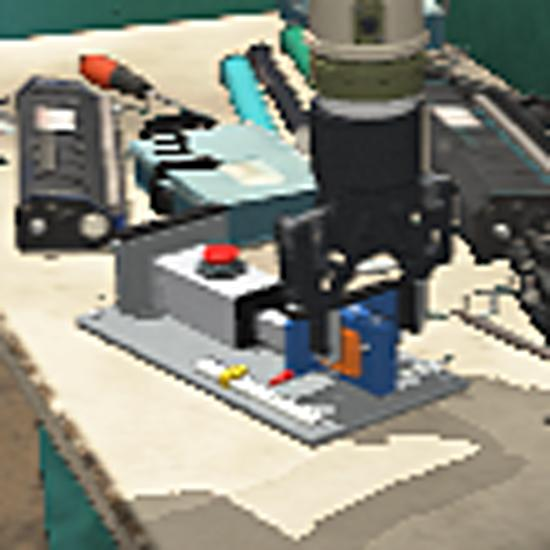

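Emit:
apply_moves(increments=[-0.5,6,5,0,0,0,66,0,0,10,0,0,0,66,0,0,10,0,0,0,66,0,0,10,0,0,0,66,0,0,5,0,0,0,66])

```text
time: 7.75
ee_pos: [495.0, 268.4, 29.7]
ee_rot: [[0.945, 0.007, -0.326], [0.326, -0.017, 0.945], [0.001, -1.0, -0.019]]
contact_force: [3.3, -8.6, 0.8]
finger_gap: 65.8
```

```bash
cat > look.py <<'E'
from h import *
import sys
k=sys.argv[1]
for n in("scene","top"):
    im=manip.get_image(n); cv2.imwrite(f"pics/{n}{k}.png",im[:,:,::-1])
o=manip.get_obs();print(o["time"],np.round(o["contact_force"],1),np.round(o["ee_pos"],1),o["finger_gap"])
M=np.array([424.5,284.7,14])
d=o["ee_pos"]-M;print("tcp rel mark",d@EX,d@EY)
a=cv2.imread(f"pics/scene{k}.png")[140:200,240:310]; a=cv2.resize(a,None,fx=9,fy=9,interpolation=cv2.INTER_CUBIC)
b=cv2.imread(f"pics/top{k}.png")[190:230,200:250]; b=cv2.resize(b,None,fx=9,fy=9,interpolation=cv2.INTER_CUBIC)
cv2.imwrite(f"pics/s{k}c.png",a);cv2.imwrite(f"pics/t{k}c.png",b)
s=cv2.imread(f"pics/scene{k}.png")[:,:,::-1]
print("scene mark",wcen(yel(s),(260,178,275,192)))
w=red(s);w[:174]=0;w[200:]=0;w[:,:258]=0;w[:,285:]=0;ww=np.clip(w,0,None)
yy,xx=np.mgrid[:400,:640];ps=((ww*xx).sum()/ww.sum(),(ww*yy).sum()/ww.sum())
# pointer centroid calibrated: leg 0 -> (262.03,178.31), 75 -> (275.86,185.06)
print("scene ptr",ps, "ray z23 rel mark",(ray("scene",*ps,22.7)-M)@EX)
E
python3 look.py 5
```

```text
7.85 [ 2.5 -7.1 -0.1] [494.9 268.8  29.7] 66.07408294842726
tcp rel mark 38.48700002116314 61.09573328613683
scene mark (np.float64(265.95486935866984), np.float64(184.26128266033254))
scene ptr (np.float64(278.45552367288377), np.float64(179.6506456241033)) ray z23 rel mark 13.671577740464667
```

View pics/s5c.png

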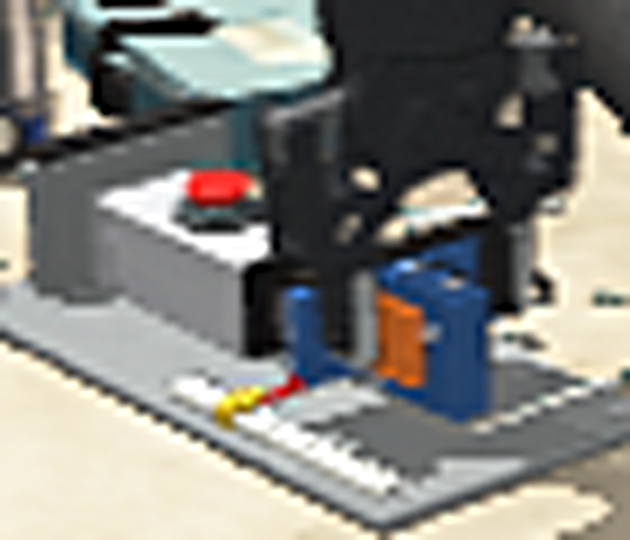

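View pics/t5c.png

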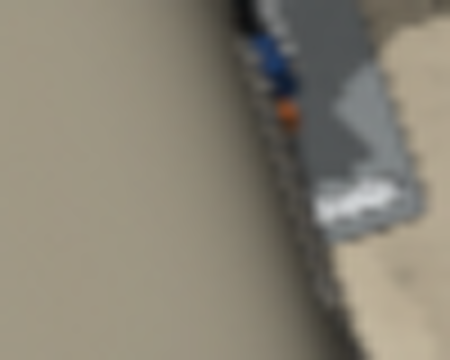

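```bash
python3 - <<'E'
s=open("look.py").read()
i=s.index("w=red(s)");j=s.index("yy,xx")
s=s[:i]+"w=red(s);f=s.astype(float);w[f[...,1]>f[...,2]+22]=0;w[:176]=0;w[190:]=0;w[:,:258]=0;w[:,279:]=0;ww=np.clip(w,0,None)\n"+s[j:]
s+="""
# project EX line for pointer through calibrated ends
a=np.array([262.03,178.31]);b=np.array([275.86,185.06]);P0=ray("scene",*a,22.7);P1=ray("scene",*b,22.7);P=ray("scene",*ps,22.7)
u=(P1-P0);print("leg est",75*((P-P0)@u)/(u@u))
"""
open("look.py","w").write(s)
E
sed -i 's/im=manip.get_image(n); cv2/im=(cv2.imread(f"pics\/{n}{k}.png")[:,:,::-1] if len(sys.argv)>2 else manip.get_image(n)); cv2/' look.py
python3 look.py 5 x; for k in 1 2 3 4; do python3 look.py $k x | tail -2;done
```

```text
7.85 [ 2.5 -7.1 -0.1] [494.9 268.8  29.7] 66.07408294842726
tcp rel mark 38.48700002116314 61.09573328613683
scene mark (np.float64(265.95486935866984), np.float64(184.26128266033254))
scene ptr (np.float64(270.9638783269962), np.float64(182.86692015209127)) ray z23 rel mark 17.715717963675832
leg est 50.22164194675602
scene ptr (np.float64(262.6838124054463), np.float64(178.2087745839637)) ray z23 rel mark -31.639681156087573
leg est 0.7979930427322997
scene ptr (np.float64(275.8633540372671), np.float64(185.06211180124222)) ray z23 rel mark 42.47917287150318
leg est 75.02062547637244
scene ptr (np.float64(275.92452830188677), np.float64(184.9191374663073)) ray z23 rel mark 41.72010818671032
leg est 74.26091851177033
scene ptr (np.float64(275.92577597840756), np.float64(184.91902834008098)) ray z23 rel mark 41.72217962575289
leg est 74.26299467496118
```

Emit:
apply_moves(increments=[0,0,8,0.5,0,0,66,0,0,6,0.5,0,0,66,0,0,3,0,0,0,66,0,0,1,0,0,0,66])

```text
time: 8.35
ee_pos: [491.3, 278.9, 29.8]
ee_rot: [[0.946, 0.008, -0.324], [0.324, -0.018, 0.946], [0.001, -1.0, -0.019]]
contact_force: [2.8, -6.7, -1.0]
finger_gap: 66.1
```

```bash
python3 look.py 6
```

```text
8.45 [ 3.1 -6.6 -0.2] [491.3 278.9  29.8] 66.14242669624524
tcp rel mark 27.72992675465252 61.07012506806943
scene mark (np.float64(265.7652790079716), np.float64(184.43755535872452))
scene ptr (np.float64(269.21153846153845), np.float64(181.55384615384617)) ray z23 rel mark 5.310959381006351
leg est 37.80049092663297
```

View pics/s6c.png

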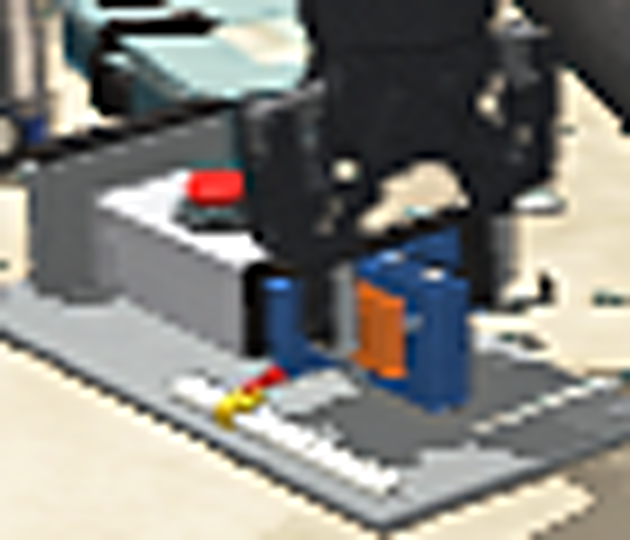

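Run:
```python
from h import *
for k in (1,2,3,4,5,6):
    s=cv2.imread(f"pics/scene{k}.png").astype(float);b,g,r=s[...,0],s[...,1],s[...,2]
    w=((b-r)>45)&(b>70)
    m=np.zeros_like(w);m[150:192,255:310]=1;w&=m
    print(k,[(v,list(np.nonzero(w[v])[0])[:9]) for v in range(164,184,2)])
```

```text
1 [(164, [np.int64(276), np.int64(277), np.int64(278), np.int64(279), np.int64(280), np.int64(281), np.int64(282), np.int64(283), np.int64(284)]), (166, [np.int64(270), np.int64(271), np.int64(272), np.int64(273), np.int64(274), np.int64(275), np.int64(276), np.int64(277), np.int64(278)]), (168, [np.int64(263), np.int64(264), np.int64(265), np.int64(266), np.int64(267), np.int64(268), np.int64(275), np.int64(276), np.int64(277)]), (170, [np.int64(263), np.int64(264), np.int64(265), np.int64(266), np.int64(267), np.int64(268), np.int64(278), np.int64(279), np.int64(280)]), (172, [np.int64(263), np.int64(264), np.int64(265), np.int64(266), np.int64(267), np.int64(268), np.int64(280), np.int64(281), np.int64(282)]), (174, [np.int64(264), np.int64(265), np.int64(266), np.int64(267), np.int64(268), np.int64(278), np.int64(279), np.int64(280), np.int64(281)]), (176, [np.int64(263), np.int64(264), np.int64(265), np.int64(266), np.int64(267), np.int64(268), np.int64(269), np.int64(270), np.int64(278)]), (178, [np.int64(265), np.int64(273), np.int64(274), np.int64(278), np.int64(279), np.int6
[... 5030 characters left out ...]
, [np.int64(270), np.int64(271), np.int64(272), np.int64(285), np.int64(286), np.int64(287), np.int64(288), np.int64(289), np.int64(290)]), (176, [np.int64(270), np.int64(271), np.int64(272), np.int64(287), np.int64(288), np.int64(289), np.int64(290), np.int64(291)]), (178, [np.int64(270), np.int64(271), np.int64(272), np.int64(273), np.int64(285), np.int64(286), np.int64(287), np.int64(288), np.int64(289)]), (180, [np.int64(271), np.int64(272), np.int64(273), np.int64(274), np.int64(275), np.int64(276), np.int64(285), np.int64(286), np.int64(287)]), (182, [np.int64(281), np.int64(282), np.int64(283), np.int64(284), np.int64(285), np.int64(286), np.int64(287), np.int64(288), np.int64(289)])]
```

```bash
cat > edge.py <<'E'
from h import *
import sys
M=np.array([424.5,284.7,14])
us=[]
pu=lambda l:proj("scene",[*(M+(l-32.2-5)*EX+12*EY)[:2],45])
L=np.linspace(-5,80,171);U=np.array([pu(l)[0] for l in L])
for k in sys.argv[1:]:
    s=cv2.imread(f"pics/scene{k}.png").astype(float);d=s[...,0]-s[...,2]
    d=cv2.GaussianBlur(d,(1,3),0)
    l0=np.interp(wu:=270,U,L) 
    out=[]
    for v in range(169,182):
        row=d[v]
        c=[u for u in range(258,282) if row[u]<35<=row[u+1] and row[u+2]>45]
        if c: u=c[0];out.append(u+(35-row[u])/(row[u+1]-row[u]))
    out=np.array(out);u=np.median(out);l=np.interp(u,U,L);print(k,len(out),u.round(2),out.std().round(2),"leg",l.round(1))
E
python3 edge.py 1 2 3 4 5 6
```

```text
1 13 262.74 6.61 leg 6.5
2 8 276.55 0.06 leg 80.0
3 8 276.46 0.06 leg 80.0
4 8 276.46 0.06 leg 80.0
5 13 271.61 4.24 leg 54.7
6 13 269.29 3.61 leg 42.3
```

Emit:
apply_moves(increments=[0,0,5,1,0,0,66,0,0,3,0.5,0,0,66,0,0,1,0,0,0,66,0,0,1,0,0,0,66])

```text
time: 8.95
ee_pos: [490.2, 282.0, 29.6]
ee_rot: [[0.947, 0.005, -0.321], [0.321, -0.01, 0.947], [0.001, -1.0, -0.01]]
contact_force: [2.4, -7.2, -0.5]
finger_gap: 66.2
```

```bash
python3 look.py 7; python3 edge.py 1 7
```

```text
9.05 [ 1.8 -7.2 -1.3] [490.2 282.   29.7] 65.9691465834847
tcp rel mark 24.4340036021316 61.04814293124243
scene mark (np.float64(265.89756944444446), np.float64(184.36197916666666))
scene ptr (np.float64(268.68081494057725), np.float64(181.13242784380304)) ray z23 rel mark 1.369858720023544
leg est 33.85422812433425
1 13 262.74 6.61 leg 6.5
7 12 268.8 3.77 leg 39.7
```

View pics/s7c.png

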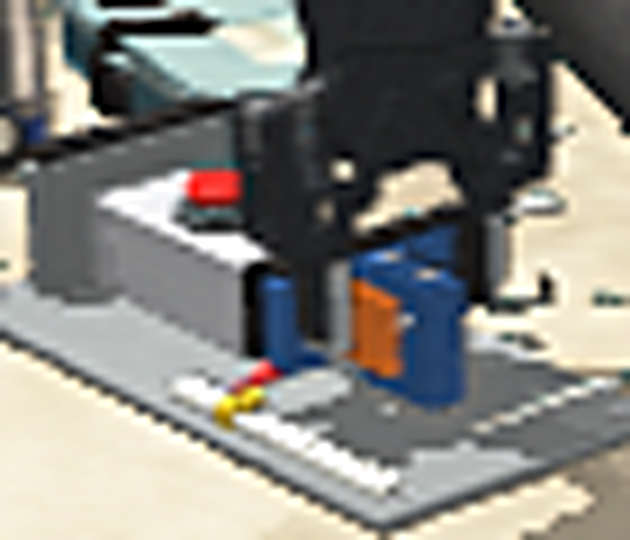

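Emit:
apply_moves(increments=[0,0,3,0.5,0,0,66,0,0,1.5,0,0,0,66,0,0,1,0,0,0,66,0,0,1,0,0,0,66])

```text
time: 9.55
ee_pos: [490.2, 282.1, 29.8]
ee_rot: [[0.948, 0.007, -0.319], [0.319, -0.017, 0.948], [0.002, -1.0, -0.019]]
contact_force: [2.5, -6.8, -0.9]
finger_gap: 66.0
```

```bash
python3 look.py 8; python3 edge.py 1 8
```

```text
9.65 [ 2.8 -7.8 -1.3] [490.1 282.1  29.8] 65.7290918704443
tcp rel mark 24.318087839190422 61.036354497278374
scene mark (np.float64(265.89816360601003), np.float64(184.30217028380633))
scene ptr (np.float64(268.77105831533476), np.float64(180.9352051835853)) ray z23 rel mark 0.2799798239067932
leg est 32.763421482845104
1 13 262.74 6.61 leg 6.5
8 12 268.74 3.79 leg 39.3
```

View pics/s8c.png

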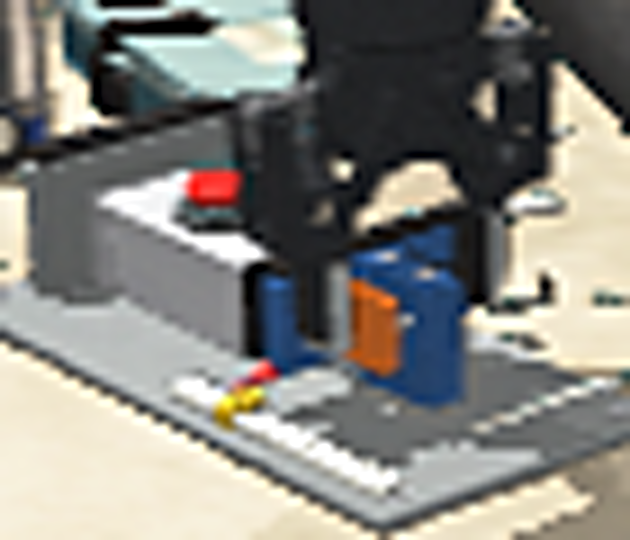

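Emit:
apply_moves(grip_force=30, increments=[0,0,2,0.3,0,0,55,0,0,2,0.3,0,0,46,0,0,1.5,0.2,0,0,42,0,0,1.3,0,0,0,42])

```text
time: 10.15
ee_pos: [484.2, 280.3, 30.3]
ee_rot: [[0.948, -0.001, -0.317], [0.317, -0.024, 0.948], [-0.008, -1.0, -0.022]]
contact_force: [3.5, -6.5, -1.5]
finger_gap: 41.7
```

```bash
python3 look.py 9; python3 edge.py 1 9
```

```text
10.25 [ 2.8 -7.   0.8] [484.3 280.3  30.3] 41.72037375842469
tcp rel mark 24.01683801800453 54.903958325490684
scene mark (np.float64(265.9018302828619), np.float64(184.3036605657238))
scene ptr (np.float64(268.3109243697479), np.float64(181.14957983193278)) ray z23 rel mark 0.65311235115071
leg est 33.13596569285179
1 13 262.74 6.61 leg 6.5
9 13 268.71 4.8 leg 39.2
```

View pics/s9c.png

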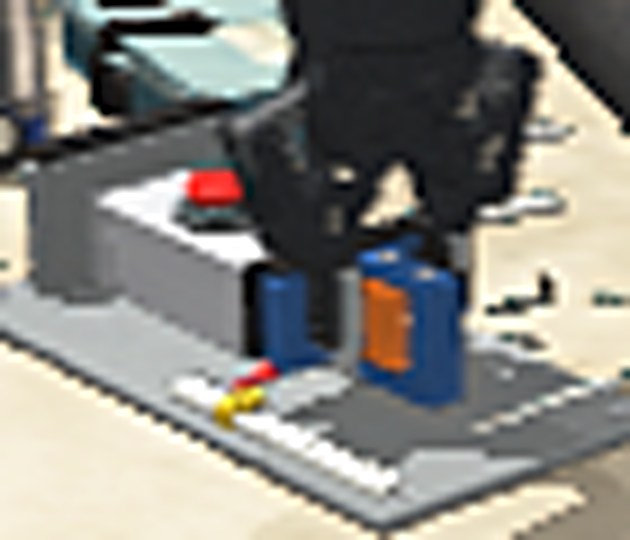

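Emit:
apply_moves(grip_force=30, increments=[2,0,1.5,0.3,0,0,36,2,0,1.5,0.3,0,0,32,2,0,1.5,0.2,0,0,26,1.5,0,1.3,0,0,0,22,0,0,1.3,0,0,0,20])

```text
time: 10.88
ee_pos: [483.3, 280.0, 31.2]
ee_rot: [[0.949, -0.012, -0.316], [0.316, -0.034, 0.948], [-0.022, -0.999, -0.028]]
contact_force: [2.4, -7.0, -2.8]
finger_gap: 26.6
```

```bash
python3 look.py 10; python3 edge.py 1 10
```

```text
10.975 [ 1.6 -9.1 -1.2] [483.4 280.   31.3] 26.73630597775743
tcp rel mark 24.049598498972742 53.92464280819686
scene mark (np.float64(265.9031719532554), np.float64(184.29966611018364))
scene ptr (np.float64(268.481884057971), np.float64(181.08152173913044)) ray z23 rel mark 0.590513828873962
leg est 33.07366357239799
1 13 262.74 6.61 leg 6.5
10 13 268.73 4.3 leg 39.3
```

View pics/s10c.png

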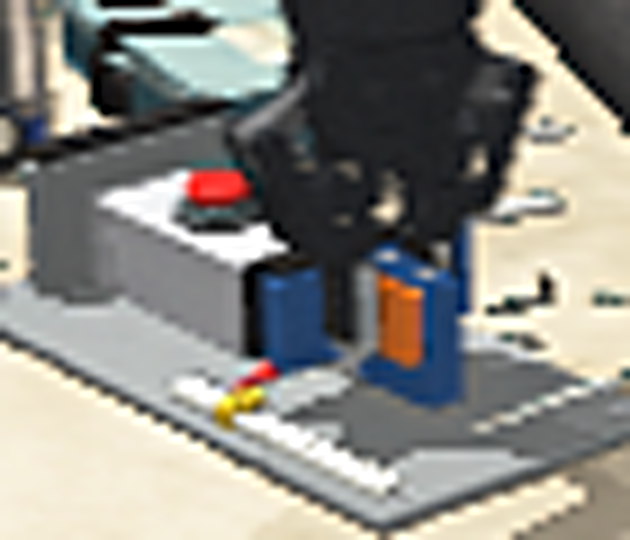

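```bash
python3 - <<'E'
from h import *
M=np.array([424.5,284.7,14]);
def lev(y,p=0,dx=18,z=48): return proj("scene",[*(M+(p+26+dx)*EX+(60.5+y)*EY)[:2],z])
print("pred right edge open",lev(-26.5),"closed",lev(-14.5))
print("pred leg 75: open",lev(-26.5,43))
print("head -y/+x edges at y=-13?",lev(-12,0,21),lev(12,0,21))
for k in(3,4,5,6,7,8,9,10):
    s=cv2.imread(f"pics/scene{k}.png")[:,:,::-1].astype(float)
    o=s[...,0]-s[...,2]
    r=[]
    for v in range(172,184):
        c=[u for u in range(276,305) if o[v,u]>=70>o[v,u+1]]
        if c: u=c[-1]; r.append((v,round(u+(o[v,u]-70)/(o[v,u]-o[v,u+1]),1)))
    ys=np.nonzero(((o>90)[165:192,277:305]).sum(1)>=2)[0]+165
    print(k,np.median([x[1] for x in r]),"rows",ys.min(),ys.max())
E
python3 - <<'E'
import cv2
a=[cv2.imread(f"pics/scene{k}.png")[150:195,268:305] for k in(8,9,10)]
cv2.imwrite("pics/cmp.png",cv2.resize(cv2.hconcat(a),None,fx=7,fy=9,interpolation=cv2.INTER_NEAREST))
E
```

```text
pred right edge open [281.76513889 176.2095404 ] closed [284.54370473 175.26026903]
pred leg 75: open [290.1751407  180.11152051]
head -y/+x edges at y=-13? [285.6973698  175.32856466] [291.16805935 173.45527934]
3 291.25 rows 174 184
4 291.4 rows 176 184
5 286.4 rows 173 182
6 284.2 rows 172 181
7 283.5 rows 171 181
8 283.5 rows 171 180
9 284.5 rows 171 180
10 286.1 rows 171 179
```

View pics/cmp.png

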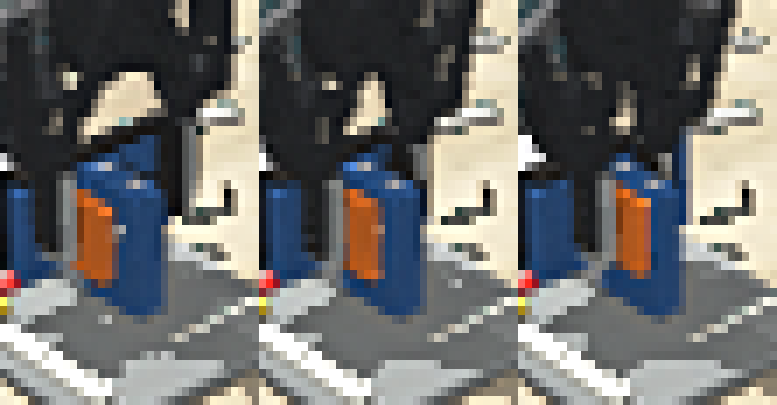

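Run:
```python
from h import *
s=cv2.imread("pics/scene10.png")
M=np.array([424.5,284.7,14])
for nm,off,z in(("mark line -9",-9,14),("mark line 9",9,14),("ptr tip aligned z22",0,22),("ptr 12",12,22)):
  print(nm,proj("scene",[*(M+off*EY)[:2],z]))
print("1mm EX",proj("scene",M+EX)-proj("scene",M),"1mm z",proj("scene",M+[0,0,1])-proj("scene",M))
def z(n,k,b,f):
  a=cv2.imread(f"pics/{n}{k}.png")[b[1]:b[3],b[0]:b[2]];return cv2.resize(a,None,fx=f,fy=f,interpolation=cv2.INTER_NEAREST)
cv2.imwrite("pics/z.png",cv2.hconcat([z("scene",10,(256,174,276,190),18),z("scene",2,(262,174,282,190),18)]))
```

```text
mark line -9 [263.72308408 185.02072912]
mark line 9 [267.96213643 183.55421274]
ptr tip aligned z22 [265.76165274 182.11485796]
ptr 12 [268.58141324 181.14949449]
1mm EX [0.1832457  0.09116714] 1mm z [-0.0110159  -0.27072187]
```

View pics/z.png

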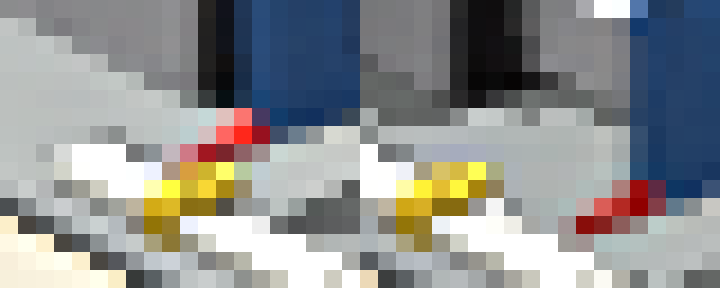

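Emit:
apply_moves(increments=[0,0,1.3,0,0,0,20,0,0,1.3,0,0,0,20,0,0,1.3,0,0,0,20])

```text
time: 11.35
ee_pos: [483.4, 279.8, 31.3]
ee_rot: [[0.949, -0.008, -0.316], [0.316, -0.044, 0.948], [-0.021, -0.999, -0.039]]
contact_force: [2.0, -8.9, -0.2]
finger_gap: 26.5
```

```bash
python3 look.py 11; python3 edge.py 1 11
```

```text
11.45 [  2.3 -10.1  -0.3] [483.4 279.8  31.3] 26.08479736590107
tcp rel mark 24.21664906961518 53.87706281277702
scene mark (np.float64(265.90424646128224), np.float64(184.3022481265612))
scene ptr (np.float64(268.3115577889447), np.float64(181.15075376884423)) ray z23 rel mark 0.6622204442614723
leg est 33.14508447306643
1 13 262.74 6.61 leg 6.5
11 13 268.71 4.3 leg 39.2
```

View pics/s11c.png

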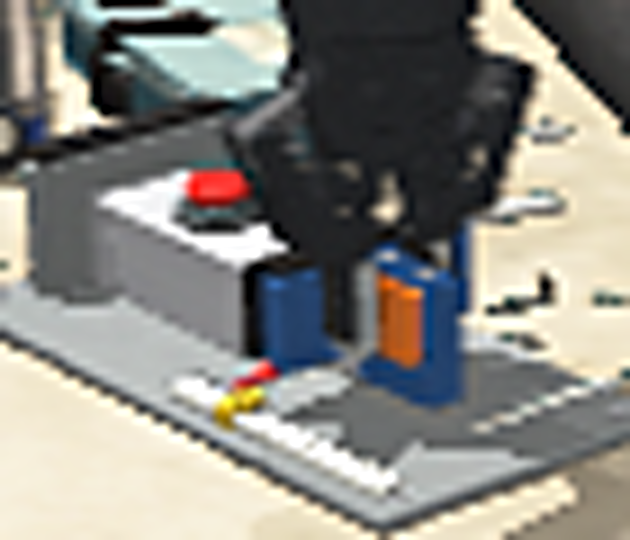

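```bash
python3 -c "
from workcell import manip
print(manip.sign_off());o=manip.get_obs();print(o['time'],o['contact_force'],o['ee_pos'],o['finger_gap'])"
```

```text
the job is handed in; nothing more can be done
None
the job is handed in; nothing more can be done
```

I pressed the plunger to its stop and the leg sprung fully out. Then I pushed the leg back to the mark with the open fingers, held it there with the lever open, and pinched the lever closed. I handed the job in at 11.5 s, still pushing and gripping; no verdict was reported.

**Last checks before handing in:**
- **Plunger:** the press ended at about 17.5 N with the tool tip at 53 mm height, which matches the stop. The camera showed the leg out.
- **Pointer:** I estimated it about 1 mm on the outer side of the mark. I put the leg at about 33 mm and the mark at about 32 mm, with an uncertainty of about 2 mm. Only the scene camera could see the pointer by then, because the arm hid it from the top camera.
- **Lever:** it moved about 11 mm in the image. The finger gap was 26.1 to 26.7 mm at 30 N grip, which fits a fully closed lever with the thumb rest squeezed. The push along the leg was about 10 N and steady.
- **Mark clip:** it stayed put in the image. I did not measure the bystanders, but the tool never went near them.

**Disagreements:**
- The tool's sideways position when closed was about 6 mm off my camera-based leg axis.
- The tool's position along the leg also didn't fit: pad width plus bar thickness would put the pointer about 7 mm farther out than the camera did. I relied on the direct image comparison of pointer and mark.
- The gripper had tilted about 2.5° under load by the end.

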